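# Snap the cover plate into the control box

## Robot

A 7-joint arm with a two-finger parallel gripper is mounted at the origin on a cart in front of the work surface, level with it; the furniture and walls round the work are solid. World frame = base frame: x ahead of the robot, y to its left, z up, the work surface at z = 0. Lengths are in m, angles in degrees, forces in N, time in s.
With the tool pointing down it reaches from about 0.4 to 0.85 m from the base axis. Payload 10.4 kg.
Tool frame: the origin (TCP) lies midway between the tips of the shut fingers; the grasp point (between the pads) lies behind it (env.grip_point_offset is the z of the grasp point in the tool frame, in m); z points along the fingers, y is the line along which they close (so a half turn about z gives the same grasp; the last joint's range is limited). The gripper opens to 87 mm and grips with 3 to 60 N. Pads are 19 mm wide; open, the fingers measure 117 mm over their backs; the gripper's body (75 mm by 190 mm) begins 51 mm behind the grasp point.
Start: joints at [70.096, 19.034, -3.707, 83.658, 1.238, 77.344, -5.071], TCP at [0.199, -0.592, 0.223] pointing down, gripper open.
Joint ranges: [-148.97, 148.97], [-28.65, 121.19], [-84.17, 76.75], [9.2, 138.47], [-72.65, 252.65], [3.7, 117.97], [-149.18, 149.18]. Speed limits (degrees/s): [127.2, 127.2, 159.86, 159.86, 180, 180, 180].

## Interface

Orientations are given as [roll, pitch, yaw] about the fixed x, y, z axes, in that order (R = Rz(yaw) Ry(pitch) Rx(roll)).
In Python, from workcell import monitor, cams, workorder, env gives the robot as it stands.
- The arm moves only by the shell command python3 -m inch 'ROWS' [OPENING] [FORCE]. ROWS is a JSON object of lists of equal length, an entry for each row: "slide": the shift along the tool's x, y, z scaled (see below), a list of three; "turn": the turn, a rotation vector about the tool's x, y, z scaled (see below), a list of three. In form: {"slide": [[x, y, z], ...], "turn": [[rx, ry, rz], ...]}. A call has 1 to 10 rows; each row shifts and turns the commanded pose from where the row before left it, along the tool's axes as they then stand; what a row does not reach is not made up. The controller multiplies each number of a shift by 60 mm and each number of a turn by 2 rad. A row lasts 1/8 s, in which the tool goes at most 62.5 mm and 10.7 degrees, less where a joint would pass 70% of its speed; a pose out of reach is approached as far as the arm can. A call with a number of a shift or a turn outside -1 to 1 is refused whole. A call with a gripper value outside its range is refused whole. OPENING is the closure, from 0 (fully open) to 1 (shut), set as the call begins (- or left out, the last holds). The fingers move at their own pace and stop on an object; FORCE is the grip in N (left out, the last holds). Time passes only in rows, so rows that do not move let the fingers close. It gives the time, the measured TCP pose, the force, the opening and the grip force at its end, in the units of the state.
- monitor.observe(): the state, without advancing time (a new reading comes with each control period).
- cams.get_image(name): name is "scene" or "top" or "wrist"; returns a dict with "pixels" (384x512x3 uint8, red, green, blue), "range_z" (384x512 float32, m along the optical axis (not along the pixel's ray), 0 where there is no reading), "camera_matrix" (3x3 intrinsics, pixels), "extrinsics" (4x4, takes a point from world to camera coordinates). Camera axes: x right, y down, z forward; pixel columns grow to the right and rows downward; lengths in m; the calibration is good to about 2 mm. A picture is of the moment at which its call begins.
- workorder.hand_in(): hands the job in; it is judged then, once.
The state is a dict: "time_s": time; "qpos": joint angles; "qd": joint speeds; "joint_efforts": joint torques, N m; "tcp_pos": TCP position; "ee_rot": TCP orientation; "force": force on the tool from outside, world axes, zero at the start; "ft_torque": the same for the moment, N m; "opening": opening from 0.0 (shut) to 1.0 (fully open); "gripper_force": force on a finger pad.
Only numpy, scipy, OpenCV 4.12 (cv2) and the standard library are available. Lean on these libraries where they do the work, as an engineer would, in place of code of your own. Each camera call takes 0.05 s, during which the arm holds its last target. There are 200 camera calls.

## Task

Fit the white cover plate, which stands on edge in the wooden stand, to the grey control-box base: lay it flat over the recess, across the two sprung rollers, either face up. Then take the pine block and press the cover straight down with it (not with the fingers) until it has snapped fully home at both ends. Finally lay the block back on the worktop clear of the box, and leave the tin and the pot where they stand.

Things in the scene. Friction and masses are not known exactly. Their poses are not given: they have to be found in the camera images.
- cover: White plastic plate with dark vent slots, 0.09 kg: 14 mm thick (its x), 120 long (y; short ends rounded, radius 7), 56 wide (z). Origin at its centre. Either face may be up, either end first. At the start it stands on a long edge (z up) in the stand and slips out straight up; to go in the box it must lie flat (x vertical), and can then be gripped across its 56 mm width.
- stand: Plywood stand fixed to the worktop, 70 x 136 mm (x, y), origin at the centre of its underside. Floor 8 mm up; wooden posts 31 mm high, 42 to 58 mm from its middle along y either way, form an 18 mm slot along y that holds the cover on edge; the middle 84 mm is open. The standing cover's upper edge is 64 mm above the worktop.
- box_base: Grey control-box base fixed to the worktop, 84 x 206 mm (x, y), origin at the centre of its underside. The recess for the cover lies along y: 60 mm wide between corner guides (at y = 36 to 50 mm either way, 73 mm high), 124 mm long between the cheeks beside the rollers (78 mm high); all lean outward above 60 mm as a lead-in. Between the guides the middle 72 mm of both sides is open down to 26 mm.
- seat (a point): Where the cover's centre is when fully home: 33 mm above the worktop, over the middle of the base, axes as the base. Laid flat, the cover first rests on the two rollers, underside 53 mm above the worktop. Pressed in the middle with about 15 N it passes (one end may go first) between them and drops 27 mm to the seat: underside at 26 mm, upper face at 40 mm.
- catch_left (a joint): Travel (m) of the sprung black roller at the base's +y end: 0 sprung in over the recess, up to 0.009 pushed outward; it springs back by itself (3.6 N at 0, 8.5 N at 0.009). The roller is 20 mm in diameter, 39 mm long along x, its axis 47 mm above the worktop and 64 mm from the base's middle.
- catch_right (a joint): The same for the roller at the base's -y end.
- pine_block: Pine work block, loose, the pusher: 34 mm wide (x), 156 mm long (y), 24 mm high with a small lump on the top, 0.075 kg. Origin at the centre of its underside. It lies flat. Laid across the cover (its length at right angles to the cover's) it passes between the corner guides and presses the middle of the cover.
- clear_patch (a point): Centre of a patch of bare worktop that stays free, 60 mm (x) by 125 mm (y), where the cover can be laid down flat. Beyond it and to its right stands a clear open tub 47 mm high (its nearest corner 25 mm beyond and 100 mm to the right); a wall shelf overhangs the back of the bench 0.49 m up, so keep the arm low and forward when swinging across.
- flux_tin: Round flat tin, red and white, 56 mm diameter, 22 mm high, loose bystander; origin at the centre of its underside.
- lidded_pot: Round pot with white lid, 70 mm diameter, 38 mm high, loose bystander; origin at the centre of its underside.

How it is judged:
By the outcome, as a careful person would: the job done as asked, in the order asked, and still so for the second after the job is handed in, with the robot touching nothing.
It also fails if it takes over 72 s, if anything falls off the work surface, if the arm or the gripper's body presses on something with over 40 N, if the wrist force passes 120 N, or if a joint passes its speed limit or range.

## Working session

There is one attempt and no reset: what is moved stays moved. The work goes in short steps, Python scripts to look and compute and a shell command to move; the robot and the scene stay as the last step left them, time stands still between calls to the robot, and variables do not carry over. Pictures are saved under pics/ and viewed, at most 10 in all, crops included, and the job is handed in when it is done.

```bash
mkdir -p pics; ls
cat > h.py <<'E'
import numpy as np, cv2
from workcell import monitor, cams, workorder, env
def cloud(im):
    z=im["range_z"];K=im["camera_matrix"];E=im["extrinsics"]
    v,u=np.mgrid[:z.shape[0],:z.shape[1]]
    p=np.stack([(u-K[0,2])/K[0,0]*z,(v-K[1,2])/K[1,1]*z,z],-1)
    w=(p-E[:3,3])@E[:3,:3]
    w[z==0]=np.nan
    return w
def snap(n,f):
    im=cams.get_image(n);cv2.imwrite(f"pics/{f}.png",im["pixels"][...,::-1]);np.save(f"pics/{f}.npy",cloud(im));return im
E
python3 - <<'E'
from h import *
print(monitor.observe(),env.grip_point_offset,[a for a in dir(env) if a[0]!='_'])
a=snap("top","top0");b=snap("scene","scene0")
for im in(a,b):
    E=im["extrinsics"];print(-E[:3,:3].T@E[:3,3],E[:3,:3].round(2).tolist(),im["camera_matrix"][0,0])
cv2.imwrite("pics/both0.png",cv2.resize(np.hstack([a["pixels"],b["pixels"]])[...,::-1],(800,300)))
E
```

```text
pics
{'time_s': 0.0, 'qpos': array([70.09636264, 19.07141571, -3.70851488, 83.70622654,  1.23733764,
       77.34283493, -5.07060847]), 'qd': array([-0.15677762, -0.02148352, -0.0401356 , -0.01650494,  0.01485639,
        0.01255033,  0.01647439]), 'joint_efforts': array([-3.37550646e-04, -6.23267984e+01,  2.46871094e-02, -3.89908898e+01,
       -6.13256078e-02,  3.97523947e-02,  1.44970541e-04]), 'tcp_pos': array([ 0.19932686, -0.59195372,  0.22175825]), 'ee_rot': array([-1.79919427e+02,  3.02670585e-03,  1.86113770e+01]), 'force': array([-0.27056705, -0.22611905, -0.6226352 ]), 'ft_torque': array([-0.01983126, -0.00484812,  0.04850941]), 'gripper_force': 0.0, 'opening': 1.0023026474591323} -0.0187 ['IKError', 'grip_point_offset']
[ 0.38043672 -0.02640766  0.93315025] [[-0.02, -1.0, 0.0], [-0.98, 0.02, -0.21], [0.21, -0.0, -0.98]] 346.5978775984953
[0.08574045 0.6196199  1.0121418 ] [[-0.82, -0.58, -0.01], [-0.44, 0.63, -0.64], [0.37, -0.52, -0.77]] 424.72420184360277
```

View pics/top0.png

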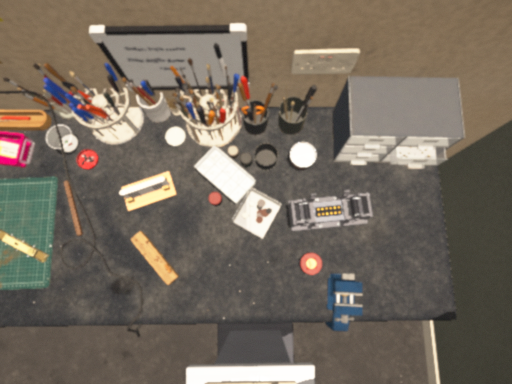

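View pics/scene0.png

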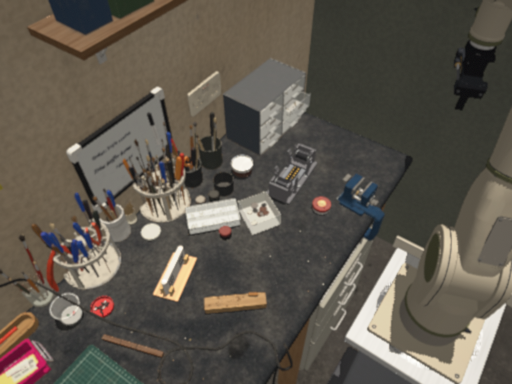

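The top view shows the stand with the cover at about (147,190), the pine block at (154,258), the box at (330,211), the tin at (311,263) and the pot at (302,155). The clear tub is at (258,213), and the patch is probably left of it and nearer, around (200,240). The scene view agrees.

Run:
```python
from h import *
for f,ws in(("top0",dict(stand=(115,165,180,215),block=(125,225,182,290),box=(282,185,376,235),tin=(296,248,328,280),pot=(285,138,322,172),pot2=(162,122,190,150),tub=(228,185,285,240))),("scene0",dict(stand=(145,238,205,305),block=(195,285,275,318),box=(262,140,320,205)))):
    w=np.load(f"pics/{f}.npy");px=cv2.imread(f"pics/{f}.png").astype(int)
    for n,(a,b,c,d) in ws.items():
        s=w[b:d,a:c].reshape(-1,3);s=s[np.isfinite(s[:,0])]
        print(f,n,'table z',np.percentile(s[:,2],10).round(4),'max',s[:,2].max().round(4))
        for lo,hi in dict(stand=[(.004,.07),(.025,.042),(.05,.07)],block=[(.014,.04)],box=[(.015,.09),(.06,.09)]).get(n,[(.012,.06)]):
            q=s[(s[:,2]>lo)&(s[:,2]<hi)]
            if len(q)<5: continue
            r=cv2.minAreaRect((q[:,:2]*1000).astype(np.float32))
            print('  ',lo,hi,len(q),'rect',np.round(r[0],1),np.round(r[1],1),round(r[2],1),'zmed',np.median(q[:,2]).round(4))
im=cv2.imread("pics/top0.png")[110:310,100:390];cv2.imwrite("pics/crop.png",cv2.resize(im,(800,552),interpolation=cv2.INTER_CUBIC))
```

```text
top0 stand table z -0.0001 max 0.0701
   0.004 0.07 1372 rect [605.7 280.5] [182.7 138.8] 89.1 zmed 0.011
   0.025 0.042 146 rect [602.7 250.9] [ 32.9 163.4] 30.0 zmed 0.0329
   0.05 0.07 322 rect [600.3 275.1] [ 15.4 118.8] 18.8 zmed 0.0648
top0 block table z -0.0003 max 0.0346
   0.014 0.04 834 rect [419.  248.8] [156.   34.9] 40.7 zmed 0.0252
top0 box table z 0.0006 max 0.0831
   0.015 0.09 1946 rect [ 534.2 -210.5] [ 82.1 204.3] 5.0 zmed 0.0343
   0.06 0.09 391 rect [ 534.3 -210.4] [ 82.1 203.8] 4.8 zmed 0.0662
top0 tin table z 0.0001 max 0.0277
   0.012 0.06 374 rect [ 396.8 -157.5] [53.5 53.5] 43.9 zmed 0.023
top0 pot table z 0.0001 max 0.0431
   0.012 0.06 545 rect [ 687.2 -146.6] [69.3 69.1] 40.2 zmed 0.0358
top0 pot2 table z -0.0003 max 0.1272
   0.012 0.06 88 rect [767.6 203.8] [52. 69.] 73.3 zmed 0.0129
top0 tub table z 0.0004 max 0.0516
   0.012 0.06 823 rect [549.8   2.5] [147.6 110.4] 60.1 zmed 0.0313
scene0 stand table z -0.0036 max 0.0666
   0.004 0.07 1179 rect [649.1 279.8] [180.5 158.4] 13.7 zmed 0.0116
   0.025 0.042 156 rect [598.1 276.4] [ 34.2 116.7] 18.4 zmed 0.0307
   0.05 0.07 283 rect [599.9 275.4] [ 16.3 119.6] 18.6 zmed 0.0615
scene0 block table z -0.0035 max 0.0315
   0.014 0.04 825 rect [417.5 249.1] [154.8  36.8] 40.7 zmed 0.0218
scene0 box table z -0.0042 max 0.0776
   0.015 0.09 1434 rect [ 548.9 -213.6] [174.5 309. ] 34.8 zmed 0.0386
   0.06 0.09 156 rect [ 553.  -194.9] [175.5 201.2] 26.6 zmed 0.0646
```

View pics/crop.png

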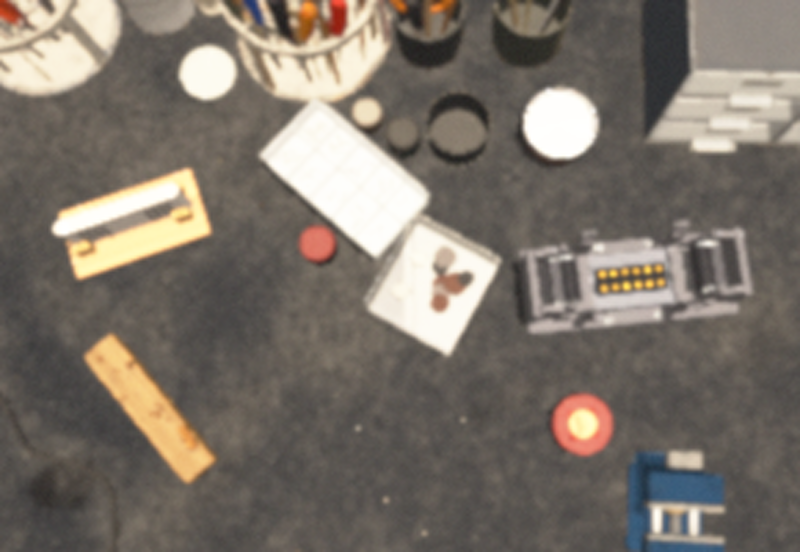

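```bash
cat >> h.py <<'E'
from scipy.spatial.transform import Rotation as Ro
def plan(p,yaw=None):
    s=monitor.observe();R=Ro.from_euler('xyz',s["ee_rot"],degrees=True)
    d=R.inv().apply(np.array(p)-s["tcp_pos"])/.06
    print("slide",d.round(3),"rows>=",np.linalg.norm(d)/1.03)
    if yaw is not None: print("turn",((R.inv()*Ro.from_euler('xyz',[180,0,yaw],degrees=True)).as_rotvec()/2).round(3))
def st():
    s=monitor.observe();print(round(s["time_s"],2),s["tcp_pos"].round(4),s["ee_rot"].round(1),s["force"].round(1),round(s["opening"],3),round(s["gripper_force"],1),s["qpos"].round(0))
E
python3 -m inch '{"slide":[[0.68,-0.72,0],[0.68,-0.72,0],[0.68,-0.72,0],[0.68,-0.72,0],[0.68,-0.72,0],[0.68,-0.72,0],[0.68,-0.72,0],[0.68,-0.72,0]],"turn":[[0,0,0],[0,0,0],[0,0,0],[0,0,0],[0,0,0],[0,0,0],[0,0,0],[0,0,0]]}' 0
python3 -m inch '{"slide":[[0.68,-0.72,0],[0.68,-0.72,0],[0.68,-0.72,0],[0.68,-0.72,0],[0.68,-0.72,0],[0.68,-0.72,0],[0.68,-0.72,0],[0,0,0]],"turn":[[0,0,0],[0,0,0],[0,0,0],[0,0,0],[0,0,0],[0,0,0],[0,0,0],[0,0,0]]}'
python3 -m inch '{"slide":[[0,0,0],[0,0,0],[0,0,0],[0,0,0],[0,0,0],[0,0,0],[0,0,0],[0,0,0],[0,0,0]],"turn":[[0,0,-0.087],[0,0,-0.087],[0,0,-0.087],[0,0,-0.087],[0,0,-0.087],[0,0,-0.087],[0,0,-0.087],[0,0,-0.087],[0,0,-0.087]]}'
python3 - <<'E'
from h import *
st();plan([.600,.275,.20],108.7)
E
```

```text
time_s: 1.1
tcp_pos: [0.3988, -0.1588, 0.2225]
ee_rot: [180.0, 0.0, 18.6]
force: [0.9, -0.8, 0.7]
opening: 1.002
gripper_force: 0.0
time_s: 2.1
tcp_pos: [0.5717, 0.2225, 0.221]
ee_rot: [-179.8, 0.1, 19.0]
force: [-0.9, 0.7, 0.2]
opening: 0.999
gripper_force: 0.0
time_s: 3.22
tcp_pos: [0.5726, 0.2159, 0.2223]
ee_rot: [-180.0, 0.1, 108.6]
force: [0.0, -0.0, -1.1]
opening: 1.0
gripper_force: 0.0
3.23 [0.5726 0.2159 0.2223] [-1.800e+02  1.000e-01  1.086e+02] [ 0.  -0.  -1.1] 1.0 0.0 [ 20.  30. -63.  83.  27.  83. -24.]
slide [0.788 0.746 0.37 ] rows>= 1.113228204385016
turn [-0.     0.    -0.001]
```

```bash
python3 -m inch '{"slide":[[0.4,0.37,0.5],[0.39,0.375,0.5],[0,0,0.5],[0,0,0]],"turn":[[0,0,0],[0,0,0],[0,0,0],[0,0,0]]}'
python3 - <<'E'
from h import *
st();plan([.600,.275,.036],108.7)
im=snap("wrist","w1");w=cloud(im).reshape(-1,3);q=w[(w[:,2]>.05)&(w[:,2]<.072)&(abs(w[:,0]-.6)<.09)&(abs(w[:,1]-.275)<.09)]
print(len(q),cv2.minAreaRect((q[:,:2]*1000).astype(np.float32)) if len(q)>5 else '')
E
```

```text
time_s: 3.72
tcp_pos: [0.5992, 0.2746, 0.1302]
ee_rot: [-179.8, 0.1, 108.3]
force: [0.2, -0.5, 0.5]
opening: 0.997
gripper_force: 0.0
3.73 [0.5992 0.2746 0.1302] [-1.798e+02  1.000e-01  1.083e+02] [ 0.2 -0.5  0.5] 0.997 0.0 [ 10.  39. -58.  82.  34.  77. -31.]
slide [0.004 0.021 1.569] rows>= 1.5236862684174328
turn [-0.002  0.001 -0.003]
1730 ((601.797607421875, 273.43072509765625), (13.684308052062988, 119.77963256835938), 18.86093521118164)
```

View pics/w1.png

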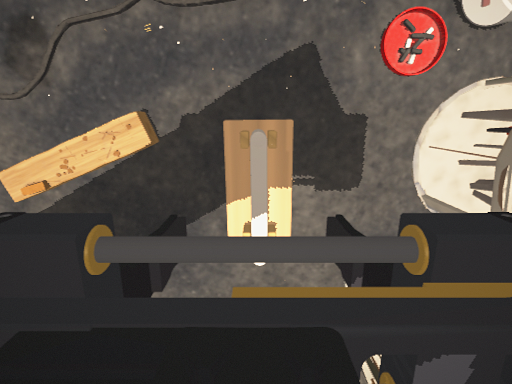

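The cover's upper edge is centred between the fingers at about (260,190), so I can descend and grip.

```bash
python3 -m inch '{"slide":[[0.0,0.02,0.5],[0,0,0.5],[0,0,0.4],[0,0,0.17],[0,0,0],[0,0,0]],"turn":[[0,0,-0.003],[0,0,0],[0,0,0],[0,0,0],[0,0,0],[0,0,0]]}'
python3 -m inch '{"slide":[[0,0,0],[0,0,0],[0,0,0],[0,0,0],[0,0,0],[0,0,0]],"turn":[[0,0,0],[0,0,0],[0,0,0],[0,0,0],[0,0,0],[0,0,0]]}' 1 25
python3 -m inch '{"slide":[[0,0,-0.2],[0,0,-0.4],[0,0,-0.5],[0,0,-0.3],[0,0,0]],"turn":[[0,0,0],[0,0,0],[0,0,0],[0,0,0],[0,0,0]]}'
python3 - <<'E'
from h import *
st();plan([.46,.10,.12],95)
E
```

```text
time_s: 4.53
tcp_pos: [0.6019, 0.2769, 0.0396]
ee_rot: [179.9, -0.0, 108.7]
force: [0.7, 0.3, 0.6]
opening: 0.998
gripper_force: 0.0
time_s: 5.28
tcp_pos: [0.6014, 0.2765, 0.0383]
ee_rot: [180.0, 0.0, 108.7]
force: [-0.5, 0.5, -0.4]
opening: 0.403
gripper_force: 0.0
time_s: 5.9
tcp_pos: [0.602, 0.2771, 0.1244]
ee_rot: [179.8, -0.0, 108.7]
force: [1.0, -0.2, -0.2]
opening: 0.009
gripper_force: 0.0
5.9 [0.602  0.2771 0.1244] [179.8  -0.  108.7] [ 1.  -0.2 -0.2] 0.009 0.0 [ 10.  40. -58.  82.  34.  76. -31.]
slide [-2.038 -3.188  0.063] rows>= 3.673710635974848
turn [ 0.001 -0.     0.119]
```

The fingers hadn't finished closing when I lifted, because they need about 1.3 s. I'll reopen, descend again and give them longer.

```bash
python3 -m inch '{"slide":[[0,0,0],[0,0,0],[0,0,0],[0,0,0],[0,0,0],[0,0,0],[0,0,0],[0,0,0],[0,0,0]],"turn":[[0,0,0],[0,0,0],[0,0,0],[0,0,0],[0,0,0],[0,0,0],[0,0,0],[0,0,0],[0,0,0]]}' 0
python3 - <<'E'
from h import *
st();im=cams.get_image("wrist");w=cloud(im).reshape(-1,3);q=w[(w[:,2]>.05)&(w[:,2]<.072)&(abs(w[:,0]-.6)<.09)&(abs(w[:,1]-.275)<.09)]
print(len(q),cv2.minAreaRect((q[:,:2]*1000).astype(np.float32)) if len(q)>5 else '')
plan([.6015,.275,.036],108.7)
E
```

```text
time_s: 7.02
tcp_pos: [0.6014, 0.2765, 0.1224]
ee_rot: [180.0, 0.0, 108.7]
force: [-1.1, -0.5, -0.0]
opening: 0.939
gripper_force: 0.0
7.03 [0.6014 0.2765 0.1224] [180.    0.  108.7] [-1.1 -0.5 -0. ] 0.939 0.0 [ 10.  40. -58.  82.  34.  76. -31.]
1861 ((601.8854370117188, 273.5917053222656), (13.868670463562012, 119.49796295166016), 19.1107120513916)
slide [-0.025 -0.006  1.439] rows>= 1.3975471934475598
turn [ 0.  0. -0.]
```

The cover hasn't moved. I'll descend again and close for longer.

```bash
python3 -m inch '{"slide":[[-0.05,0,0.5],[0,0,0.5],[0,0,0.3],[0,0,0.14],[0,0,0]],"turn":[[0,0,0],[0,0,0],[0,0,0],[0,0,0],[0,0,0]]}'
python3 -m inch '{"slide":[[0,0,0],[0,0,0],[0,0,0],[0,0,0],[0,0,0],[0,0,0],[0,0,0],[0,0,0],[0,0,0],[0,0,0]],"turn":[[0,0,0],[0,0,0],[0,0,0],[0,0,0],[0,0,0],[0,0,0],[0,0,0],[0,0,0],[0,0,0],[0,0,0]]}' 1 25
python3 - <<'E'
from h import *
st()
E
```

```text
time_s: 7.7
tcp_pos: [0.6023, 0.2739, 0.0361]
ee_rot: [-180.0, -0.0, 108.7]
force: [0.3, -0.3, 1.0]
opening: 1.002
gripper_force: 0.0
time_s: 8.95
tcp_pos: [0.6023, 0.2736, 0.0359]
ee_rot: [-180.0, 0.0, 108.7]
force: [0.6, -0.1, -0.8]
opening: 0.159
gripper_force: 25.0
8.95 [0.6023 0.2736 0.0359] [-180.     0.   108.7] [ 0.6 -0.1 -0.8] 0.159 25.0 [  9.  45. -55.  86.  38.  69. -33.]
```

```bash
python3 -m inch '{"slide":[[0,0,-0.2],[0,0,-0.4],[0,0,-0.5],[0,0,-0.4],[0,0,0]],"turn":[[0,0,0],[0,0,0],[0,0,0],[0,0,0],[0,0,0]]}'
python3 - <<'E'
from h import *
st();plan([.48,.10,.12],95)
w=np.load("pics/top0.npy")[185:245,225:290].reshape(-1,3);q=w[(w[:,2]>.03)]
print(q[q[:,0].argmin()],q[q[:,1].argmax()])
E
```

```text
time_s: 9.57
tcp_pos: [0.6033, 0.2745, 0.129]
ee_rot: [179.8, -0.0, 108.7]
force: [0.6, 0.2, -0.0]
opening: 0.16
gripper_force: 25.0
9.57 [0.6033 0.2745 0.129 ] [179.8  -0.  108.7] [ 0.6  0.2 -0. ] 0.16 25.0 [ 10.  40. -58.  82.  34.  77. -31.]
slide [-2.098 -2.878  0.137] rows>= 3.460522413655706
turn [ 0.002 -0.     0.119]
[ 0.46565897 -0.03392993  0.04289355] [0.60770683 0.06290428 0.03010931]
```

Run:
```python
from h import *
plan([.425,.095,.10],95)
```

```text
slide [-1.883 -3.775  0.467] rows>= 4.120699840448931
turn [ 0.002 -0.     0.119]
```

```bash
python3 -m inch '{"slide":[[-0.38,-0.755,0],[-0.38,-0.755,0],[-0.38,-0.755,0],[-0.38,-0.755,0],[-0.37,-0.755,0.2],[0,0,0.2],[0,0,0],[0,0,0]],"turn":[[0,0,0],[0,0,0],[0,0,0],[0,0,0],[0,0,0],[0,0,0.06],[0,0,0.06],[0,0,0]]}'
python3 - <<'E'
from h import *
st();plan([.425,.095,.029],95)
E
```

```text
time_s: 10.58
tcp_pos: [0.4271, 0.0966, 0.1034]
ee_rot: [180.0, -0.0, 95.0]
force: [-0.3, -0.2, -0.6]
opening: 0.155
gripper_force: 25.0
10.57 [0.4271 0.0966 0.1034] [180.  -0.  95.] [-0.3 -0.2 -0.6] 0.155 25.0 [ 51.  12. -73. 116.  13.  61. -23.]
slide [-0.023 -0.038  1.24 ] rows>= 1.2047268211888427
turn [ 0. -0. -0.]
```

```bash
python3 -m inch '{"slide":[[-0.02,-0.04,0.4],[0,0,0.4],[0,0,0.25],[0,0,0.14],[0,0,0.05],[0,0,0],[0,0,0]],"turn":[[0,0,0],[0,0,0],[0,0,0],[0,0,0],[0,0,0],[0,0,0],[0,0,0]]}'
python3 - <<'E'
from h import *
st()
E
```

```text
time_s: 11.45
tcp_pos: [0.4256, 0.0956, 0.0298]
ee_rot: [179.9, -0.0, 95.0]
force: [-0.2, 0.5, -1.0]
opening: 0.159
gripper_force: 25.0
11.45 [0.4256 0.0956 0.0298] [179.9  -0.   95. ] [-0.2  0.5 -1. ] 0.159 25.0 [ 42.  20. -66. 120.  23.  54. -32.]
```

```bash
python3 -m inch '{"slide":[[0,0,0.025],[0,0,0]],"turn":[[0,0,0],[0,0,0]]}'
python3 -m inch '{"slide":[[0,0,0],[0,0,0],[0,0,0],[0,0,0],[0,0,0],[0,0,0],[0,0,0],[0,0,0],[0,0,0],[0,0,-0.15]],"turn":[[0,0,0],[0,0,0],[0,0,0],[0,0,0],[0,0,0],[0,0,0],[0,0,0],[0,0,0],[0,0,0],[0,0,0]]}' 0
python3 -m inch '{"slide":[[0,0,-0.1],[0,0.2,0],[0,0.2,0],[0,0.15,0],[0,0.1,0],[0,0.1,0],[0,0.1,0],[0,0.1,0],[0,0,0],[0,0,0]],"turn":[[0,0,0],[0,0,0],[0,0,0],[0,0,0],[0,0,0],[0,0,0],[0,0,0],[0,0,0],[0,0,0],[0,0,0]]}'
python3 - <<'E'
from h import *
st();snap("scene","s2");w=np.load("pics/s2.npy").reshape(-1,3)
q=w[(w[:,2]>.007)&(w[:,2]<.03)&(abs(w[:,0]-.45)<.07)&(abs(w[:,1]-.095)<.08)]
if len(q)>5: print(len(q),cv2.minAreaRect((q[:,:2]*1000).astype(np.float32)),np.median(q[:,2]))
im=cv2.imread("pics/s2.png")[180:360,150:390];cv2.imwrite("pics/s2c.png",cv2.resize(im,(720,540)))
E
```

```text
time_s: 11.7
tcp_pos: [0.4253, 0.0956, 0.0278]
ee_rot: [180.0, -0.0, 95.0]
force: [0.4, 0.3, -1.4]
opening: 0.161
gripper_force: 25.0
time_s: 12.95
tcp_pos: [0.4248, 0.0957, 0.0368]
ee_rot: [-180.0, -0.1, 95.0]
force: [-0.4, -0.4, 1.2]
opening: 1.0
gripper_force: 0.0
time_s: 14.2
tcp_pos: [0.4818, 0.1006, 0.0428]
ee_rot: [180.0, -0.0, 95.0]
force: [0.1, 0.4, -0.4]
opening: 0.999
gripper_force: 0.0
14.2 [0.4818 0.1006 0.0428] [180.  -0.  95.] [ 0.1  0.4 -0.4] 0.999 0.0 [ 37.  26. -62. 112.  27.  58. -33.]
554 ((459.58465576171875, 104.58233642578125), (57.544376373291016, 113.33284759521484), 4.501960277557373) 0.012065992558580416
```

View pics/s2c.png

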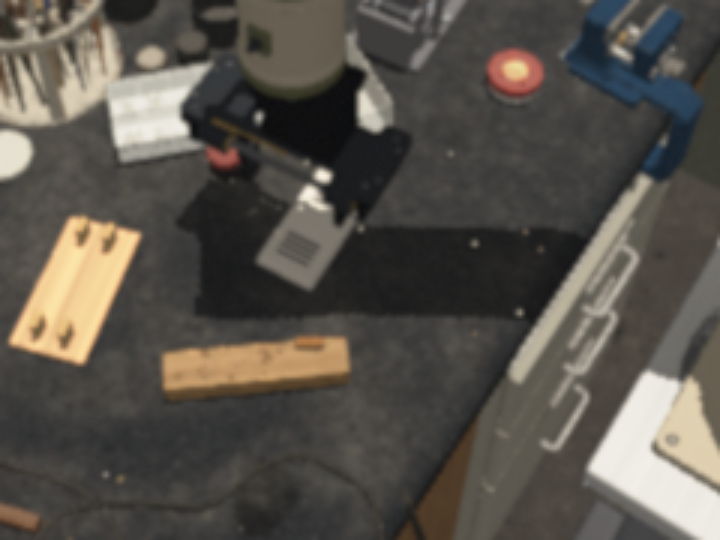

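The cover lies flat on the worktop at about (310,250) in the crop, near (0.46, 0.10). I'll raise the arm and measure it with the wrist camera.

```bash
python3 -m inch '{"slide":[[0,0,-0.5],[0,-0.35,-0.6],[0,0,-0.3],[0,0,0]],"turn":[[0,0,0],[0,0,0],[0,0,0],[0,0,0]]}'
python3 - <<'E'
from h import *
st()
for n in("wrist","top"):
    w=cloud(cams.get_image(n)).reshape(-1,3)
    q=w[(w[:,2]>.008)&(w[:,2]<.025)&(abs(w[:,0]-.45)<.07)&(abs(w[:,1]-.1)<.08)]
    if len(q)>5: print(len(q),cv2.minAreaRect((q[:,:2]*1000).astype(np.float32)),np.median(q[:,2]))
E
```

```text
time_s: 14.75
tcp_pos: [0.4622, 0.0981, 0.1276]
ee_rot: [179.8, 0.0, 94.9]
force: [-0.6, -0.4, 0.4]
opening: 0.999
gripper_force: 0.0
14.75 [0.4622 0.0981 0.1276] [179.8   0.   94.9] [-0.6 -0.4  0.4] 0.999 0.0 [ 47.  15. -70. 110.  16.  65. -25.]
5979 ((463.3293151855469, 87.56563568115234), (58.66078567504883, 142.22344970703125), 6.6299214363098145) 0.012951291197381672
264 ((475.39654541015625, 47.10491943359375), (74.49423217773438, 60.22340774536133), 21.83702850341797) 0.015617416712684927
```

Run:
```python
from h import *
w=cloud(cams.get_image("wrist"))
m=((w[...,2]>.009)&(w[...,2]<.019)&(abs(w[...,0]-.45)<.07)&(abs(w[...,1]-.1)<.09)).astype(np.uint8)
m=cv2.morphologyEx(m,cv2.MORPH_OPEN,np.ones((5,5)))
n,l,s,c=cv2.connectedComponentsWithStats(m);k=1+s[1:,4].argmax();q=w[l==k]
print(s[1:,4],len(q),cv2.minAreaRect((q[:,:2]*1000).astype(np.float32)),np.median(q,0))
```

```text
[5909] 5909 ((461.7024841308594, 101.55072021484375), (56.06697082519531, 111.33086395263672), 4.966856002807617) [0.46153785 0.10590426 0.01295837]
```

```bash
python3 -m inch '{"slide":[[-0.02,-0.01,0.6],[0,0,0.6],[0,0,0.5],[0,0,0.2],[0,0,0.1],[0,0,0],[0,0,0]],"turn":[[0,0,0],[0,0,0],[0,0,0],[0,0,0],[0,0,0],[0,0,0],[0,0,0]]}'
python3 - <<'E'
from h import *
st();plan([.4615,.097,.0035],95)
E
```

```text
time_s: 15.78
tcp_pos: [0.4612, 0.0976, 0.0076]
ee_rot: [179.9, -0.0, 95.0]
force: [-0.6, 0.5, -0.8]
opening: 0.998
gripper_force: 0.0
15.78 [0.4612 0.0976 0.0076] [179.9  -0.   95. ] [-0.6  0.5 -0.8] 0.998 0.0 [ 36.  27. -61. 116.  29.  54. -35.]
slide [-0.01   0.004  0.068] rows>= 0.06642154891816297
turn [ 0.001 -0.    -0.   ]
```

```bash
python3 -m inch '{"slide":[[0,0,0.065],[0,0,0],[0,0,0],[0,0,0],[0,0,0],[0,0,0],[0,0,0],[0,0,0]],"turn":[[0,0,0],[0,0,0],[0,0,0],[0,0,0],[0,0,0],[0,0,0],[0,0,0],[0,0,0]]}' 1 30
python3 - <<'E'
from h import *
st()
E
python3 -m inch '{"slide":[[0,0,-0.2],[0,0,-0.5],[0,0,-0.6],[0,0,-0.6],[0,0,-0.3],[0,0,0]],"turn":[[0,0,0],[0,0,0],[0,0,0],[0,0,0],[0,0,0],[0,0,0]]}'
python3 - <<'E'
from h import *
st();plan([.534,-.2105,.13],95)
w=cloud(cams.get_image("wrist"));s=monitor.observe()["tcp_pos"]
# cover pose in hand: points near plate top
m=((abs(w[...,2]-(s[2]+.0105))<.006)&(abs(w[...,0]-s[0])<.06)&(abs(w[...,1]-s[1])<.09)).astype(np.uint8)
m=cv2.morphologyEx(m,cv2.MORPH_OPEN,np.ones((5,5)))
n,l,t,c=cv2.connectedComponentsWithStats(m)
for k in 1+t[1:,4].argsort()[::-1][:3]:
    q=w[l==k];print(len(q),cv2.minAreaRect((q[:,:2]*1000).astype(np.float32)),np.median(q,0))
E
```

```text
time_s: 16.77
tcp_pos: [0.4607, 0.0975, 0.003]
ee_rot: [180.0, -0.0, 95.0]
force: [-0.6, 0.3, 1.7]
opening: 0.635
gripper_force: 30.0
16.77 [0.4607 0.0975 0.003 ] [180.  -0.  95.] [-0.6  0.3  1.7] 0.635 30.0 [ 36.  27. -60. 116.  30.  53. -35.]
time_s: 17.52
tcp_pos: [0.461, 0.0972, 0.1355]
ee_rot: [179.9, 0.0, 94.9]
force: [0.3, 0.5, -1.5]
opening: 0.641
gripper_force: 30.0
17.52 [0.461  0.0972 0.1355] [179.9   0.   94.9] [ 0.3  0.5 -1.5] 0.641 30.0 [ 48.  15. -71. 110.  15.  66. -24.]
slide [-5.213  0.771  0.095] rows>= 5.117119321906112
turn [ 0.001  0.    -0.001]
10562 ((458.918701171875, 128.1832733154297), (73.12725830078125, 59.464717864990234), 4.9650492668151855) [0.45852164 0.1299245  0.14539266]
2191 ((463.37445068359375, 73.29627990722656), (56.037109375, 17.23929214477539), 4.69797420501709) [0.46322537 0.0734951  0.14559397]
```

```bash
python3 -m inch '{"slide":[[-0.87,0.13,0],[-0.87,0.13,0],[-0.87,0.13,0],[-0.87,0.13,0],[-0.87,0.13,0],[-0.86,0.12,0],[0,0,0],[0,0,0]],"turn":[[0,0,0],[0,0,0],[0,0,0],[0,0,0],[0,0,0],[0,0,0],[0,0,0],[0,0,0]]}'
python3 - <<'E'
from h import *
st();plan([.534,-.211,.10],95)
im=snap("wrist","w3");w=np.load("pics/w3.npy").reshape(-1,3);
q=w[(w[:,2]>.055)&(w[:,2]<.09)&(abs(w[:,0]-.534)<.07)&(abs(w[:,1]+.21)<.12)]
print(len(q),cv2.minAreaRect((q[:,:2]*1000).astype(np.float32)))
t=cloud(cams.get_image("top")).reshape(-1,3);q=t[(t[:,2]>.02)&(t[:,2]<.09)&(abs(t[:,0]-.534)<.07)&(abs(t[:,1]+.21)<.12)]
print(q.min(0),q.max(0))
E
```

```text
time_s: 18.58
tcp_pos: [0.533, -0.2088, 0.1332]
ee_rot: [-179.9, -0.2, 95.0]
force: [0.3, 0.6, -1.3]
opening: 0.64
gripper_force: 30.0
18.57 [ 0.533  -0.2088  0.1332] [-179.9   -0.2   95. ] [ 0.3  0.6 -1.3] 0.64 30.0 [ 64.  28. -59.  96.  25.  71.   4.]
slide [-0.039  0.014  0.552] rows>= 0.5378241600368262
turn [-0.001 -0.001  0.   ]
1883 ((534.3067016601562, -143.57565307617188), (72.4648666381836, 64.70137786865234), 5.276491165161133)
[ 0.49007368 -0.2099795   0.02004533] [ 0.56273029 -0.10663106  0.08166249]
```

View pics/w3.png

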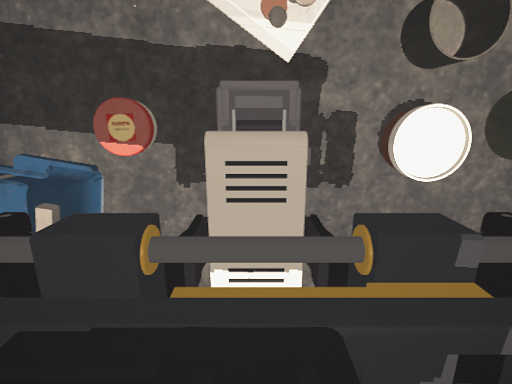

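Run:
```python
from h import *
c,s=np.cos(np.radians(5)),np.sin(np.radians(5))
for f in("w3","top0"):
    w=np.load(f"pics/{f}.npy").reshape(-1,3);d=w[:,:2]-[.534,-.2105]
    a=d[:,0]*c+d[:,1]*s;b=-d[:,0]*s+d[:,1]*c;ok=(abs(a)<.05)&(abs(b)<.112)
    for lo,hi in((.02,.03),(.045,.06),(.06,.07),(.07,.085)):
        for sg in(1,-1):
            m=ok&(w[:,2]>lo)&(w[:,2]<hi)&(sg*b>.05)
            if m.sum()>20:print(f,lo,hi,sg,m.sum(),'a',np.percentile(a[m],[1,99]).round(4),'b',np.percentile(b[m],[1,99]).round(4),np.median(w[m,2]).round(4))
    # gripped cover in w3
w=np.load("pics/w3.npy").reshape(-1,3);d=w[:,:2]-monitor.observe()["tcp_pos"][:2];a=d[:,0]*c+d[:,1]*s;b=-d[:,0]*s+d[:,1]*c
m=(abs(w[:,2]-.144)<.006)&(abs(a)<.04)&(b>.025)&(b<.075);print('cover',np.percentile(a[m],[1,99]),np.percentile(b[m],[1,99]))
```

```text
w3 0.02 0.03 1 75 a [-0.0221  0.0249] b [0.0793 0.0916] 0.0273
w3 0.045 0.06 1 2185 a [-0.0282  0.0314] b [0.0605 0.0988] 0.055
w3 0.06 0.07 1 585 a [-0.0278  0.0308] b [0.061 0.097] 0.0647
w3 0.07 0.085 1 160 a [-0.0277  0.0308] b [0.0618 0.0688] 0.0763
top0 0.02 0.03 1 31 a [-0.0316  0.0258] b [0.0501 0.1021] 0.0256
top0 0.02 0.03 -1 101 a [-0.032   0.0277] b [-0.0953 -0.0502] 0.0269
top0 0.045 0.06 1 221 a [-0.0294  0.0246] b [0.0551 0.102 ] 0.0563
top0 0.045 0.06 -1 251 a [-0.0309  0.0244] b [-0.1004 -0.0542] 0.0558
top0 0.06 0.07 1 126 a [-0.0299  0.0298] b [0.0603 0.1017] 0.063
top0 0.06 0.07 -1 122 a [-0.0298  0.0304] b [-0.1017 -0.0613] 0.0632
top0 0.07 0.085 -1 24 a [-0.0296  0.0293] b [-0.0867 -0.0621] 0.0761
cover [-0.02736747  0.02714938] [0.02532199 0.06018975]
```

```bash
python3 -m inch '{"slide":[[-0.06,0.028,0.3],[0,0,0.3],[0,0,0.3],[0,0,0.1],[0,0,0.05],[0,0,0],[0,0,0]],"turn":[[0,0,0],[0,0,0],[0,0,0],[0,0,0],[0,0,0],[0,0,0],[0,0,0]]}'
python3 - <<'E'
from h import *
st();plan([.535,-.2122,.060],95)
E
```

```text
time_s: 19.55
tcp_pos: [0.536, -0.2135, 0.0722]
ee_rot: [179.9, -0.0, 95.0]
force: [0.0, 0.7, -0.2]
opening: 0.637
gripper_force: 30.0
19.55 [ 0.536  -0.2135  0.0722] [179.9  -0.   95. ] [ 0.   0.7 -0.2] 0.637 30.0 [ 62.  32. -56.  99.  29.  65.   2.]
slide [ 0.023 -0.014  0.204] rows>= 0.19964527383987565
turn [ 0.001 -0.    -0.   ]
```

```bash
python3 -m inch '{"slide":[[0.02,-0.015,0.08],[0,0,0.06],[0,0,0.06],[0,0,0]],"turn":[[0,0,0],[0,0,0],[0,0,0],[0,0,0]]}'
python3 - <<'E'
from h import *
st();snap("scene","s4");im=cv2.imread("pics/s4.png")[110:230,220:380];cv2.imwrite("pics/s4c.png",cv2.resize(im,(800,600),interpolation=cv2.INTER_CUBIC))
E
```

```text
time_s: 20.05
tcp_pos: [0.5344, -0.2122, 0.0593]
ee_rot: [180.0, -0.1, 95.0]
force: [0.5, -0.1, -0.5]
opening: 0.635
gripper_force: 30.0
20.05 [ 0.5344 -0.2122  0.0593] [ 1.8e+02 -1.0e-01  9.5e+01] [ 0.5 -0.1 -0.5] 0.635 30.0 [ 61.  33. -56.  99.  30.  64.   1.]
```

View pics/s4c.png

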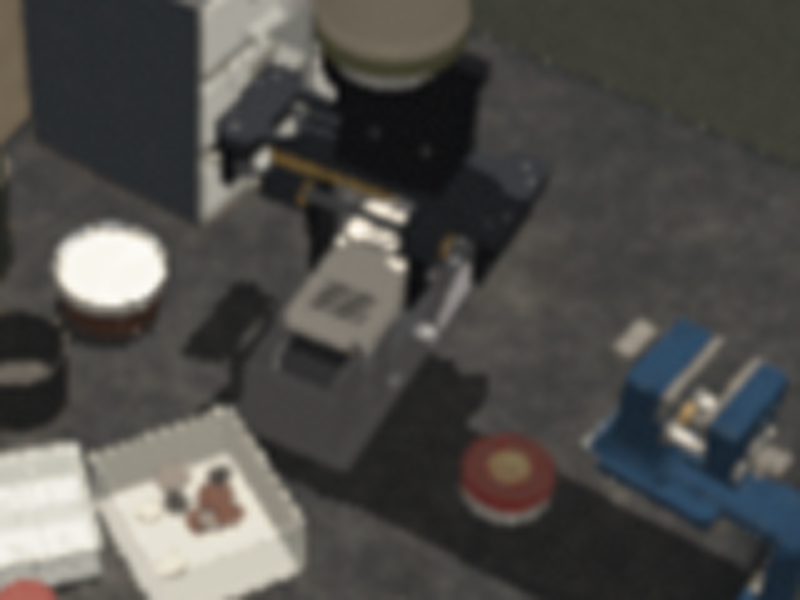

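The cover sits in line over the recess at about (355,290), with no contact force. I'll lower the last 3 mm and release.

```bash
python3 -m inch '{"slide":[[0,0,0.03],[0,0,0.03],[0,0,0]],"turn":[[0,0,0],[0,0,0],[0,0,0]]}'
python3 -m inch '{"slide":[[0,0,0],[0,0,0],[0,0,0],[0,0,0],[0,0,0],[0,0,0]],"turn":[[0,0,0],[0,0,0],[0,0,0],[0,0,0],[0,0,0],[0,0,0]]}' 0
python3 -m inch '{"slide":[[0,0,-0.4],[0,0,-0.7],[0,0,-0.8],[0,0,-0.5],[0,0,0]],"turn":[[0,0,0],[0,0,0],[0,0,0],[0,0,0],[0,0,0]]}'
python3 - <<'E'
from h import *
st()
w=cloud(cams.get_image("wrist"));z=w[...,2]
d=w[...,:2]-[.5345,-.2115];a=d[...,0]*.9962+d[...,1]*.0872;b=-d[...,0]*.0872+d[...,1]*.9962
m=((z>.058)&(z<.073)&(abs(a)<.026)&(abs(b)<.058));q=w[m];print(m.sum(),np.median(z[m]),'b',np.percentile(b[m],[1,99]),'slope',np.linalg.lstsq(np.c_[a[m],b[m],np.ones(m.sum())],z[m],rcond=None)[0])
t=cloud(cams.get_image("top"));z=t[...,2];d=t[...,:2]-[.5345,-.2115];a=d[...,0]*.9962+d[...,1]*.0872;b=-d[...,0]*.0872+d[...,1]*.9962
m=((z>.02)&(abs(a)<.026)&(abs(b)<.055));print('top',m.sum(),np.percentile(z[m],[5,50,95]))
plan([.419,.249,.17],40.7)
E
```

```text
time_s: 20.48
tcp_pos: [0.5348, -0.2126, 0.0563]
ee_rot: [179.9, -0.0, 95.0]
force: [0.2, -0.7, 2.2]
opening: 0.639
gripper_force: 30.0
time_s: 21.22
tcp_pos: [0.5346, -0.2123, 0.0561]
ee_rot: [180.0, -0.0, 95.0]
force: [-0.6, -0.5, -0.1]
opening: 1.0
gripper_force: 0.0
time_s: 21.85
tcp_pos: [0.5357, -0.2125, 0.2024]
ee_rot: [179.8, 0.1, 95.0]
force: [-0.1, -0.2, -1.2]
opening: 0.999
gripper_force: 0.0
21.85 [ 0.5357 -0.2125  0.2024] [1.798e+02 1.000e-01 9.500e+01] [-0.1 -0.2 -1.2] 0.999 0.0 [ 65.  25. -61.  91.  22.  78.   6.]
4893 0.0658186677810163 b [-0.05591811  0.05788718] slope [-0.00042072  0.02450348  0.06569813]
top 6802 [0.06894909 0.5967649  0.60674182]
slide [ 7.829 -1.25   0.498] rows>= 7.7126341420789055
turn [ 0.    -0.     0.473]
```

```bash
python3 -m inch '{"slide":[[0.97,-0.155,0],[0.97,-0.155,0],[0.97,-0.155,0],[0.97,-0.155,0],[0.97,-0.155,0],[0.97,-0.155,0],[0.97,-0.155,0],[0.97,-0.155,0],[0,0,0]],"turn":[[0,0,0],[0,0,0],[0,0,0],[0,0,0],[0,0,0],[0,0,0],[0,0,0],[0,0,0],[0,0,0]]}'
python3 -m inch '{"slide":[[0,0,0],[0,0,0],[0,0,0],[0,0,0],[0,0,0],[0,0,0],[0,0,0]],"turn":[[0,0,0.079],[0,0,0.079],[0,0,0.079],[0,0,0.079],[0,0,0.079],[0,0,0.079],[0,0,0]]}'
python3 - <<'E'
from h import *
st();plan([.419,.249,.10],40.7)
w=cloud(cams.get_image("wrist"))
m=((w[...,2]>.014)&(w[...,2]<.04)&(abs(w[...,0]-.419)<.1)&(abs(w[...,1]-.249)<.1)).astype(np.uint8)
m=cv2.morphologyEx(m,cv2.MORPH_OPEN,np.ones((3,3)))
n,l,t,c=cv2.connectedComponentsWithStats(m);k=1+t[1:,4].argmax();q=w[l==k]
print(t[1:,4],cv2.minAreaRect((q[:,:2]*1000).astype(np.float32)),np.median(q,0)); h=q[q[:,2]>.029];print('lump',len(h),h.mean(0) if len(h) else '',h.max(0) if len(h) else '')
E
```

```text
time_s: 23.08
tcp_pos: [0.4165, 0.2505, 0.1997]
ee_rot: [-179.9, -0.2, 95.6]
force: [0.1, 0.5, 0.3]
opening: 1.003
gripper_force: 0.0
time_s: 23.95
tcp_pos: [0.4201, 0.2439, 0.1996]
ee_rot: [-180.0, 0.0, 40.6]
force: [-0.4, 0.4, -0.6]
opening: 1.001
gripper_force: 0.0
23.95 [0.4201 0.2439 0.1996] [-180.     0.    40.6] [-0.4  0.4 -0.6] 1.001 0.0 [ 26.  10. -66. 103.   9.  73. -92.]
slide [ 0.041 -0.076  1.66 ] rows>= 1.6139622343520068
turn [-0.  0. -0.]
[3356] ((419.4403076171875, 247.00100708007812), (155.11395263671875, 33.73728561401367), 41.08005142211914) [0.4250609  0.25188071 0.02270925]
lump 85 [0.39185635 0.20795422 0.02979263] [0.40227841 0.2170497  0.0313586 ]
```

```bash
python3 -m inch '{"slide":[[0.025,-0.065,0.6],[0,0,0.8],[0,0,0.8],[0,0,0.6],[0,0,0.25],[0,0,0.1],[0,0,0],[0,0,0]],"turn":[[0,0,0],[0,0,0],[0,0,0],[0,0,0],[0,0,0],[0,0,0],[0,0,0],[0,0,0]]}'
python3 - <<'E'
from h import *
st();plan([.4192,.248,.0075],40.9)
E
```

```text
time_s: 25.0
tcp_pos: [0.4196, 0.2494, 0.0125]
ee_rot: [180.0, -0.2, 40.7]
force: [0.2, 0.6, -0.0]
opening: 1.001
gripper_force: 0.0
25.0 [0.4196 0.2494 0.0125] [180.   -0.2  40.7] [ 0.2  0.6 -0. ] 1.001 0.0 [  13.   26.  -57.  114.   27.   54. -107.]
slide [-0.021  0.013  0.083] rows>= 0.0841277619444606
turn [ 0.    -0.001 -0.002]
```

```bash
python3 -m inch '{"slide":[[-0.02,0.01,0.08],[0,0,0],[0,0,0],[0,0,0],[0,0,0],[0,0,0],[0,0,0],[0,0,0],[0,0,0],[0,0,0]],"turn":[[0,0,0],[0,0,0],[0,0,0],[0,0,0],[0,0,0],[0,0,0],[0,0,0],[0,0,0],[0,0,0],[0,0,0]]}' 1 60
python3 - <<'E'
from h import *
st()
E
python3 -m inch '{"slide":[[0,0,-0.2],[0,0,-0.5],[0,0,-0.7],[0,0,-0.8],[0,0,-0.3],[0,0,0]],"turn":[[0,0,0],[0,0,0],[0,0,0],[0,0,0],[0,0,0],[0,0,0]]}'
python3 - <<'E'
from h import *
st();plan([.535,-.2118,.14],5)
E
```

```text
time_s: 26.25
tcp_pos: [0.4183, 0.2479, 0.0066]
ee_rot: [-180.0, -0.1, 40.6]
force: [0.8, 0.3, 0.2]
opening: 0.392
gripper_force: 60.0
26.25 [0.4183 0.2479 0.0066] [-1.80e+02 -1.00e-01  4.06e+01] [0.8 0.3 0.2] 0.392 60.0 [  13.   27.  -56.  114.   28.   53. -107.]
time_s: 27.0
tcp_pos: [0.4187, 0.2478, 0.1574]
ee_rot: [179.9, -0.1, 40.6]
force: [-0.4, 0.3, -1.1]
opening: 0.392
gripper_force: 60.0
27.0 [0.4187 0.2478 0.1574] [ 1.799e+02 -1.000e-01  4.060e+01] [-0.4  0.3 -1.1] 0.392 60.0 [ 24.  13. -66. 107.  13.  68. -95.]
slide [-3.517  7.075  0.29 ] rows>= 7.676252447882765
turn [ 0.    -0.001  0.311]
```

```bash
python3 -m inch '{"slide":[[-0.44,0.885,0],[-0.44,0.885,0],[-0.44,0.885,0],[-0.44,0.885,0],[-0.44,0.885,0],[-0.44,0.885,0],[-0.44,0.885,0],[-0.44,0.885,0],[0,0,0]],"turn":[[0,0,0],[0,0,0],[0,0,0],[0,0,0],[0,0,0],[0,0,0],[0,0,0],[0,0,0],[0,0,0]]}'
python3 -m inch '{"slide":[[0,0,0],[0,0,0],[0,0,0],[0,0,0],[0,0,0],[0,0,0]],"turn":[[0,0,0.078],[0,0,0.078],[0,0,0.078],[0,0,0.078],[0,0,0],[0,0,0]]}'
python3 - <<'E'
from h import *
st();plan([.535,-.2118,.10],5)
im=cams.get_image("top");t=cloud(im);z=t[...,2];m=(z>.02)&(z<.2)&(abs(t[...,0]-.53)<.1)&(abs(t[...,1]+.21)<.12);print(m.sum())
snap("wrist","w5")
E
```

```text
time_s: 28.12
tcp_pos: [0.5333, -0.2173, 0.1531]
ee_rot: [-179.8, 0.1, 40.2]
force: [-0.1, 0.7, -1.2]
opening: 0.388
gripper_force: 60.0
time_s: 28.88
tcp_pos: [0.5343, -0.2116, 0.1554]
ee_rot: [-179.9, 0.0, 5.1]
force: [0.0, 0.4, -0.6]
opening: 0.389
gripper_force: 60.0
28.88 [ 0.5343 -0.2116  0.1554] [-179.9    0.     5.1] [ 0.   0.4 -0.6] 0.389 60.0 [ 53.  21. -43.  95.  15.  70. -79.]
slide [0.011 0.006 0.923] rows>= 0.8965117269216784
turn [-0.001  0.     0.001]
1210
```

View pics/w5.png

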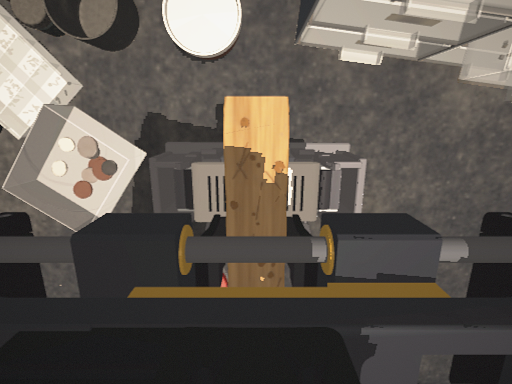

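Run:
```python
from h import *
w=np.load("pics/w5.npy");z=w[...,2]
d=w[...,:2]-[.5345,-.2115];a=d[...,0]*.9962+d[...,1]*.0872;b=-d[...,0]*.0872+d[...,1]*.9962
for lo,hi in((-.055,-.025),(.025,.055)):
    m=(z>.05)&(z<.075)&(abs(a)<.026)&(b>lo)&(b<hi);print('cover',m.sum(),np.median(z[m]),np.median(b[m]))
m=(z>.06)&(z<.075)&(a>-.01)&(a<.024)&(abs(b)<.07);print('cover b',np.percentile(b[m],[.5,99.5]))
for sg in(1,-1):
    m=(z>.045)&(z<.085)&(abs(a)<.045)&(sg*b>.08)&(abs(b)<.115);print('box end',sg,m.sum(),np.percentile(b[m],[1,99]),np.median(z[m]))
    m=(abs(z)<.012)&(sg*b>.11)&(abs(b)<.14)&(abs(a)<.1);print('table',sg,m.sum(),np.median(z[m]))
```

```text
cover 1435 0.0646624103063052 -0.04211346555546922
cover 1440 0.06678577592779009 0.042579398956954756
cover b [-0.05804091  0.05944965]
box end 1 809 [0.08072448 0.1004315 ] 0.058327870675479995
table 1 2573 -0.0011445051488380561
box end -1 893 [-0.1021858  -0.08014508] 0.05821692741829806
table -1 2508 -0.0009369268016806381
```

The picture shows the block centred across the cover (cols 224–289 against 193–319), with the box at about 152–366. The cover is roughly 1.5 mm toward +y and very slightly tilted, which the rollers should take up. Pressing now.

```bash
python3 -m inch '{"slide":[[0,0.01,0.4],[0,0,0.4],[0,0,0.3],[0,0,0.12],[0,0,0],[0,0,0]],"turn":[[0,0,0],[0,0,0],[0,0,0],[0,0,0],[0,0,0],[0,0,0]]}'
python3 - <<'E'
from h import *
st();plan([.5346,-.2122,.0466],5)
E
```

```text
time_s: 29.72
tcp_pos: [0.5354, -0.2128, 0.0839]
ee_rot: [-180.0, -0.1, 4.9]
force: [1.1, -0.2, -1.0]
opening: 0.388
gripper_force: 60.0
29.73 [ 0.5354 -0.2128  0.0839] [-1.8e+02 -1.0e-01  4.9e+00] [ 1.1 -0.2 -1. ] 0.388 60.0 [ 51.  25. -42.  99.  19.  63. -81.]
slide [-0.013 -0.01   0.622] rows>= 0.6037325073285483
turn [-0.    -0.001 -0.001]
```

```bash
python3 -m inch '{"slide":[[0,0,0.1],[0,0,0.08],[0,0,0.06],[0,0,0.06],[0,0,0.06],[0,0,0]],"turn":[[0,0,0],[0,0,0],[0,0,0],[0,0,0],[0,0,0],[0,0,0]]}'
python3 -m inch '{"slide":[[0,0,0.06],[0,0,0.06],[0,0,0.06],[0,0,0]],"turn":[[0,0,0],[0,0,0],[0,0,0],[0,0,0]]}'
python3 - <<'E'
from h import *
st()
E
```

```text
time_s: 30.48
tcp_pos: [0.536, -0.214, 0.0625]
ee_rot: [179.9, -0.2, 4.9]
force: [1.0, -3.6, 7.5]
opening: 0.393
gripper_force: 60.0
time_s: 30.98
tcp_pos: [0.5341, -0.2122, 0.0498]
ee_rot: [-179.9, 0.0, 4.9]
force: [-0.1, 0.8, -0.4]
opening: 0.389
gripper_force: 60.0
30.98 [ 0.5341 -0.2122  0.0498] [-179.9    0.     4.9] [-0.1  0.8 -0.4] 0.389 60.0 [ 50.  28. -41. 100.  20.  60. -83.]
```

```bash
python3 -m inch '{"slide":[[0,0,0.04],[0,0,0.04],[0,0,0]],"turn":[[0,0,0],[0,0,0],[0,0,0]]}'
python3 -m inch '{"slide":[[0,0,0.03],[0,0,0]],"turn":[[0,0,0],[0,0,0]]}'
python3 - <<'E'
from h import *
st()
E
```

```text
time_s: 31.35
tcp_pos: [0.535, -0.2125, 0.0466]
ee_rot: [-180.0, -0.0, 4.9]
force: [-3.6, 1.4, 8.9]
opening: 0.393
gripper_force: 60.0
time_s: 31.6
tcp_pos: [0.5354, -0.2126, 0.0465]
ee_rot: [180.0, -0.1, 4.9]
force: [-12.2, 2.8, 26.3]
opening: 0.39
gripper_force: 60.0
31.6 [ 0.5354 -0.2126  0.0465] [ 1.8e+02 -1.0e-01  4.9e+00] [-12.2   2.8  26.3] 0.39 60.0 [ 50.  28. -41. 100.  21.  59. -83.]
```

```bash
python3 -m inch '{"slide":[[0,0,-0.1],[0,0,-0.4],[0,0,-0.6],[0,0,-0.7],[0,0,0]],"turn":[[0,0,0],[0,0,0],[0,0,0],[0,0,0],[0,0,0]]}'
python3 - <<'E'
from h import *
st();snap("wrist","w6")
w=np.load("pics/w6.npy");z=w[...,2]
d=w[...,:2]-[.5345,-.2115];a=d[...,0]*.9962+d[...,1]*.0872;b=-d[...,0]*.0872+d[...,1]*.9962
for lo,hi in((-.05,-.025),(.025,.05)):
    m=(z>.02)&(z<.075)&(abs(a)<.022)&(b>lo)&(b<hi);print('cover',m.sum(),np.median(z[m]),np.median(b[m]))
plan([.42,.22,.16],5)
E
```

```text
time_s: 32.22
tcp_pos: [0.5366, -0.2131, 0.1552]
ee_rot: [179.9, -0.3, 4.9]
force: [0.4, -0.6, -1.1]
opening: 0.386
gripper_force: 60.0
32.23 [ 0.5366 -0.2131  0.1552] [179.9  -0.3   4.9] [ 0.4 -0.6 -1.1] 0.386 60.0 [ 53.  21. -43.  95.  15.  70. -79.]
cover 678 0.03907088482435847 -0.0415606087082752
cover 804 0.039027260766399355 0.04002408519325199
slide [-1.3   -7.354 -0.123] rows>= 7.251282829316801
turn [ 0.    -0.001 -0.001]
```

View pics/w6.png

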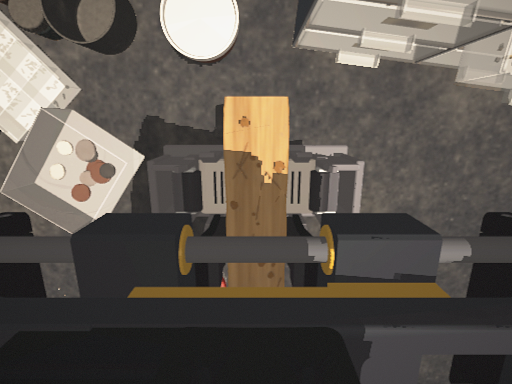

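The cover is level at both ends, with its top at about 39–40 mm, so it is fully home. The pot hasn't moved. Next I'll take the block back to its original spot.

```bash
python3 -m inch '{"slide":[[-0.155,-0.97,0],[-0.155,-0.97,0],[-0.155,-0.97,0],[-0.155,-0.97,0],[-0.155,-0.97,0],[-0.155,-0.97,0],[-0.155,-0.97,0],[-0.155,-0.97,0],[0,0,0]],"turn":[[0,0,0],[0,0,0],[0,0,0],[0,0,0],[0,0,0],[0,0,0],[0,0,0],[0,0,0],[0,0,0]]}'
python3 -m inch '{"slide":[[0,0,0],[0,0,0],[0,0,0],[0,0,0],[0,0,0],[0,0,0]],"turn":[[0,0,-0.078],[0,0,-0.078],[0,0,-0.078],[0,0,-0.078],[0,0,0],[0,0,0]]}'
python3 - <<'E'
from h import *
st();plan([.42,.248,.0075],40.7)
E
```

```text
time_s: 33.4
tcp_pos: [0.418, 0.2494, 0.1516]
ee_rot: [-179.8, 0.1, 5.4]
force: [1.3, -0.6, -1.2]
opening: 0.392
gripper_force: 60.0
time_s: 34.15
tcp_pos: [0.4208, 0.2442, 0.1518]
ee_rot: [-180.0, -0.0, 40.4]
force: [0.4, 0.2, -0.7]
opening: 0.387
gripper_force: 60.0
34.15 [0.4208 0.2442 0.1518] [-180.    -0.    40.4] [ 0.4  0.2 -0.7] 0.387 60.0 [ 26.  15. -68. 107.  15.  68. -97.]
slide [ 0.03  -0.056  2.406] rows>= 2.3363995369221686
turn [-0.    -0.    -0.002]
```

```bash
python3 -m inch '{"slide":[[0.03,-0.05,0.6],[0,0,0.7],[0,0,0.6],[0,0,0.25],[0,0,0.1],[0,0,0],[0,0,0]],"turn":[[0,0,0],[0,0,0],[0,0,0],[0,0,0],[0,0,0],[0,0,0],[0,0,0]]}'
python3 - <<'E'
from h import *
st();plan([.42,.248,.007],40.7)
E
```

```text
time_s: 35.02
tcp_pos: [0.4211, 0.2487, 0.0184]
ee_rot: [180.0, -0.1, 40.6]
force: [-0.1, 0.8, -0.4]
opening: 0.391
gripper_force: 60.0
35.02 [0.4211 0.2487 0.0184] [ 1.80e+02 -1.00e-01  4.06e+01] [-0.1  0.8 -0.4] 0.391 60.0 [  16.   27.  -59.  114.   28.   55. -107.]
slide [-0.022 -0.003  0.19 ] rows>= 0.18568094597904336
turn [ 0.    -0.001 -0.001]
```

```bash
python3 -m inch '{"slide":[[0,0,0.1],[0,0,0.06],[0,0,0.02],[0,0,0],[0,0,0]],"turn":[[0,0,0],[0,0,0],[0,0,0],[0,0,0],[0,0,0]]}'
python3 - <<'E'
from h import *
st()
E
python3 -m inch '{"slide":[[0,0,0],[0,0,0],[0,0,0],[0,0,0],[0,0,0],[0,0,0],[0,0,0],[0,0,0],[0,0,0]],"turn":[[0,0,0],[0,0,0],[0,0,0],[0,0,0],[0,0,0],[0,0,0],[0,0,0],[0,0,0],[0,0,0]]}' 0
python3 -m inch '{"slide":[[0,0,-0.3],[0,0,-0.7],[0,0,-0.8],[0,0,-0.8],[0,0,0]],"turn":[[0,0,0],[0,0,0],[0,0,0],[0,0,0],[0,0,0]]}'
python3 - <<'E'
from h import *
st();im=snap("top","top9");w=np.load("pics/top9.npy")
def rect(n,a,b,c,d,lo,hi):
    s=w[b:d,a:c].reshape(-1,3);q=s[(s[:,2]>lo)&(s[:,2]<hi)];print(n,len(q),[np.round(v,1) for v in cv2.minAreaRect((q[:,:2]*1000).astype(np.float32))],np.median(q[:,2]))
rect('tin',296,248,328,280,.012,.06);rect('pot',285,138,322,172,.012,.06);rect('block',115,215,192,300,.014,.04)
z=w[...,2];d=w[...,:2]-[.5345,-.2115];a=d[...,0]*.9962+d[...,1]*.0872;b=-d[...,0]*.0872+d[...,1]*.9962
for lo,hi in((-.05,-.02),(-.02,.02),(.02,.05)):
    m=(z>.01)&(abs(a)<.022)&(b>lo)&(b<hi);print('cover',m.sum(),np.median(z[m]))
cv2.imwrite("pics/t9c.png",cv2.resize(im["pixels"][110:310,100:390,::-1],(800,552),interpolation=cv2.INTER_CUBIC))
E
```

```text
time_s: 35.65
tcp_pos: [0.4203, 0.2484, 0.0066]
ee_rot: [-180.0, -0.0, 40.7]
force: [0.4, -0.3, 1.1]
opening: 0.388
gripper_force: 60.0
35.65 [0.4203 0.2484 0.0066] [-180.    -0.    40.7] [ 0.4 -0.3  1.1] 0.388 60.0 [  15.   28.  -58.  114.   30.   54. -108.]
time_s: 36.78
tcp_pos: [0.4203, 0.2484, 0.0066]
ee_rot: [-180.0, -0.1, 40.7]
force: [0.4, -0.2, -0.2]
opening: 0.997
gripper_force: 0.0
time_s: 37.4
tcp_pos: [0.4217, 0.2497, 0.1667]
ee_rot: [179.9, -0.4, 40.7]
force: [0.4, -1.1, -0.1]
opening: 1.001
gripper_force: 0.0
37.4 [0.4217 0.2497 0.1667] [179.9  -0.4  40.7] [ 0.4 -1.1 -0.1] 1.001 0.0 [ 27.  14. -69. 106.  15.  70. -96.]
tin 374 [array([ 396.9, -157.5]), array([53.8, 53.6]), np.float64(42.0)] 0.02307768748723183
pot 543 [array([ 687.5, -147.3]), array([68. , 69.7]), np.float64(88.2)] 0.03587165941461171
block 616 [array([420. , 250.6]), array([156.2,  34.4]), np.float64(40.7)] 0.025375003001254767
cover 190 0.04199413998759867
cover 252 0.04204705317785895
cover 189 0.041947560988875865
```

View pics/t9c.png

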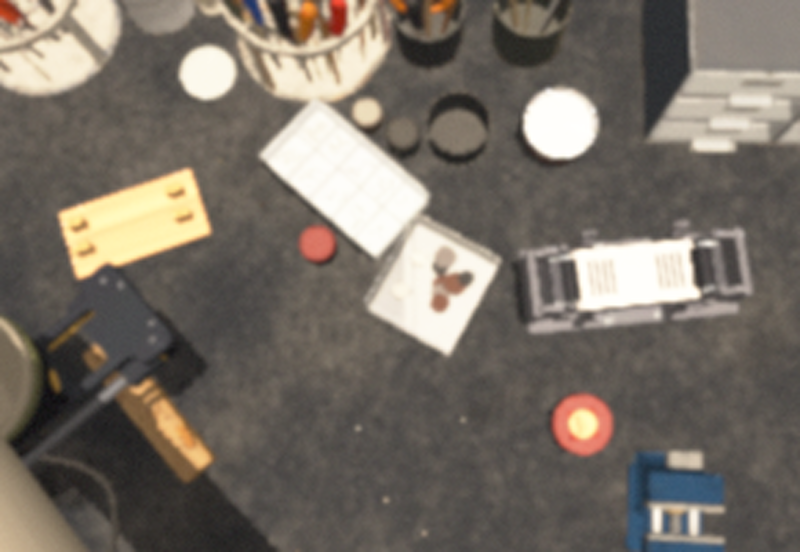

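The cover is home and level at about (637,273), the block is back on the worktop at about (160,420), and the tin and pot haven't moved. Handing in.

```bash
python3 -c "
from h import *
print(workorder.hand_in())"
```

```text
the job is handed in; nothing more can be done
None
```

The job is handed in at about 37 s: the cover is home and level at both ends, the block is back where it started clear of the box, and the tin and pot are where they stood; no verdict came back.

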